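Line up the prize cups by height on the prize board

TASK

Get the prize table ready for the award ceremony: stand the four prize cups on the four cork discs of the prize board, one on each disc and centred on it, in order of height with the tallest next to the desk bell and the shortest next to the box of paper clips. Set each cup down gently and upright, without dropping or toppling any, and leave the bell and the clip box where they are.

Things in the scene. Friction and masses are not known exactly. Their poses are not given: they have to be found in the camera images.
- cup_s_bowl (a point): The smallest (shortest) of four prize cups, alike but for size: round wooden plinth 56 mm across and 18 mm high, thin stem, and at the top a round closed brass cup with a low lid, 36 mm across. 84 mm high over all. The point is on the upright axis at the middle of the cup's straight 30 mm high side wall (the place to grip, from above, fingers on either side), 55 mm above the underside of the plinth and 29 mm below the top; z is up when it stands. Loose, 0.1 to 0.4 kg.
- cup_m_bowl (a point): The second smallest of four prize cups, alike but for size: round wooden plinth 56 mm across and 18 mm high, thin stem, and at the top a round closed brass cup with a low lid, 42 mm across. 106 mm high over all. The point is on the upright axis at the middle of the cup's straight 30 mm high side wall (the place to grip, from above, fingers on either side), 77 mm above the underside of the plinth and 29 mm below the top; z is up when it stands. Loose, 0.1 to 0.4 kg.
- cup_l_bowl (a point): The second tallest of four prize cups, alike but for size: round wooden plinth 56 mm across and 18 mm high, thin stem, and at the top a round closed brass cup with a low lid, 48 mm across. 128 mm high over all. The point is on the upright axis at the middle of the cup's straight 30 mm high side wall (the place to grip, from above, fingers on either side), 99 mm above the underside of the plinth and 29 mm below the top; z is up when it stands. Loose, 0.1 to 0.4 kg.
- cup_xl_bowl (a point): The tallest of four prize cups, alike but for size: round wooden plinth 56 mm across and 18 mm high, thin stem, and at the top a round closed brass cup with a low lid, 54 mm across. 150 mm high over all. The point is on the upright axis at the middle of the cup's straight 30 mm high side wall (the place to grip, from above, fingers on either side), 121 mm above the underside of the plinth and 29 mm below the top; z is up when it stands. Loose, 0.1 to 0.4 kg.
- disc_a: One of four identical fixed cork discs, 74 mm across and 3 mm thick, in a straight row with 85 mm between centres on the dark wooden prize board (18 mm thick, 490 x 120 mm, fixed, turned anyhow up to about 15 degrees). Which disc is where in the row is drawn anew each time. Origin: centre of the underside; its top, on which a cup stands, is 3 mm higher (21 mm above the table).
- disc_b: One of four identical fixed cork discs, 74 mm across and 3 mm thick, in a straight row with 85 mm between centres on the dark wooden prize board (18 mm thick, 490 x 120 mm, fixed, turned anyhow up to about 15 degrees). Which disc is where in the row is drawn anew each time. Origin: centre of the underside; its top, on which a cup stands, is 3 mm higher (21 mm above the table).
- disc_c: One of four identical fixed cork discs, 74 mm across and 3 mm thick, in a straight row with 85 mm between centres on the dark wooden prize board (18 mm thick, 490 x 120 mm, fixed, turned anyhow up to about 15 degrees). Which disc is where in the row is drawn anew each time. Origin: centre of the underside; its top, on which a cup stands, is 3 mm higher (21 mm above the table).
- disc_d: One of four identical fixed cork discs, 74 mm across and 3 mm thick, in a straight row with 85 mm between centres on the dark wooden prize board (18 mm thick, 490 x 120 mm, fixed, turned anyhow up to about 15 degrees). Which disc is where in the row is drawn anew each time. Origin: centre of the underside; its top, on which a cup stands, is 3 mm higher (21 mm above the table).
- bell: Steel desk bell, a low dome 62 mm across and 42 mm high on a black base. It stands on the board at one end of the row of discs, either end, about 80 mm from the nearest disc's centre. Origin: centre of the underside. Loose; stays where it is.
- clipbox: Black open box of paper clips, 56 x 56 x 26 mm, standing on the board at the other end of the row. Origin: centre of the underside. Loose; stays where it is.
Mind the look-alikes: they are no part of the job. Of the things shaped like the bell, the steel one is meant.

How it is judged:
By the outcome, as a careful person would: the job done as asked, in the order asked, and still so for the second after the job is handed in, with the robot touching nothing.
It also fails if it takes over 134 s, if anything falls off the work surface, if the arm or the gripper's body presses on something with over 40 N, if the wrist force passes 120 N, or if a joint passes its speed limit or range.

ROBOT

A 6-joint arm with a two-finger parallel gripper is mounted at the origin on the work surface. World frame = base frame: x ahead of the robot, y to its left, z up, the work surface at z = 0. Lengths are in m, angles in rad, forces in N, time in s.
With the tool pointing down it reaches from about 0.35 to 0.725 m from the base axis. Payload 4.3 kg.
Tool frame: the origin (TCP) lies midway between the tips of the shut fingers; the grasp point (between the pads) lies 19 mm behind it; z points along the fingers, y is the direction in which the jaws open and shut (so a half turn about z gives the same grasp; the last joint's range is limited). The gripper opens to 85 mm and grips with 20 to 120 N. Pads are 22 mm wide; open, the fingers measure 114 mm over their backs; the gripper's body (76 mm by 85 mm) begins 54 mm behind the grasp point. The pads swing forward as they close: fully open they stand 13 mm farther back than shut.
Start: joints at [0.998, 0.377, 0.081, 1.274, 0, 1.46], TCP at [0.257, 0.515, 0.231] pointing down, gripper open.
Joint ranges: [-2.72, 2.72], [-0.84, 1.66], [-1.02, 1.22], [-1.77, 2.12], [-1.37, 1.28], [-3.14, 3.14]. Speed limits (rad/s): [2.57, 2.57, 3.14, 3.14, 3.14, 3.14].

INTERFACE

Orientations are given as a rotation vector (axis times angle).
In Python, from workcell import * gives the robot as it stands.
- The arm moves only by the tool arm_command, never from a script. Its argument "series" is a list that holds one entry, the list of rows, each a list of 7 numbers: the shift along the world's x, y, z in mm, then the turn, a rotation vector about the world's x, y, z in degrees, then the opening, from 0 (shut) to 1 (fully open). In form: [[[tx, ty, tz, wx, wy, wz, gripper], ...]]. A call has 1 to 8 rows; each row shifts and turns the commanded pose from where the row before left it; what a row does not reach is not made up. A row lasts 1/8 s, in which the tool goes at most 62.5 mm and 10.7 degrees, less where a joint would pass 70% of its speed; a pose out of reach is approached as far as the arm can. A call with a gripper value outside its range is refused whole. The fingers move at their own pace and stop on an object; "force" is the grip in N (left out, the last holds). Time passes only in rows, so rows that do not move let the fingers close. It gives the time, the measured TCP pose, the force and the opening at its end, in the units of the state.
- state(): the state, without advancing time (a new reading comes with each control period).
- capture(name): name is "scene" or "top"; returns a dict with "img" (384x512x3 uint8, red, green, blue), "camera_matrix" (3x3 intrinsics, pixels), "extrinsics" (4x4, takes a point from camera to world coordinates). Camera axes: x right, y down, z forward; pixel columns grow to the right and rows downward; lengths in m; the calibration is good to about 2 mm. A picture is of the moment at which its call begins. There is no depth.
- job_done(): hands the job in, once; it reports no verdict.
The state is a dict: "clock": time; "joint_positions": joint angles; "joint_velocities": joint speeds; "tau": joint torques, N m; "eef_pos": TCP position; "eef_rot": TCP orientation; "contact_force": force on the tool from outside, world axes, zero at the start; "torque": the same for the moment, N m; "width": finger opening in m.
Only numpy, scipy, OpenCV 4.12 (cv2) and the standard library are available. Lean on these libraries where they do the work, as an engineer would, in place of code of your own. Each camera call takes 0.05 s, during which the arm holds its last target. There are 200 camera calls.

## Working session

There is one attempt and no reset: what is moved stays moved. The work goes in short steps, Python scripts to look and compute and a tool call to move; the robot and the scene stay as the last step left them, time stands still between calls to the robot, and variables do not carry over. Pictures are saved under pics/ and viewed, on a budget of 14 in all, crops included, one or two more only if the job needs it, and the job is handed in when it is done.

Besides the shell and the picture viewer there is one more tool, called after ">>>" as name(argument=value, ...), one argument or row to a line, values as JSON. arm_command: Moves the arm, as the interface text tells. Its arguments: {"type":"object","properties":{"series":{"type":"array","items":{"type":"array","items":{"type":"array","items":{"type":"number"}}}},"force":{"type":"number"}},"required":["series"]}

```bash
mkdir -p pics
cat > h.py <<'E'
from workcell import *
import numpy as np, cv2
def snap(n,f):
    c=capture(n); cv2.imwrite(f'pics/{f}.png',c['img'][:,:,::-1]); np.savez(f'pics/{f}.npz',**c); return c
def ray(c,u,v,z):
    K=c['camera_matrix'];T=c['extrinsics']
    d=T[:3,:3]@np.linalg.inv(K)@np.array([u,v,1.]);o=T[:3,3]
    return o+d*(z-o[2])/d[2]
def proj(c,p):
    T=np.linalg.inv(c['extrinsics']);q=c['camera_matrix']@(T[:3,:3]@np.array(p)+T[:3,3]);return q[:2]/q[2]
E
python3 - <<'E'
from h import *
for n in('scene','top'):
    c=snap(n,n+'0'); print(c['camera_matrix'].round(1).tolist(),c['extrinsics'].round(3).tolist())
    cv2.imwrite(f'pics/{n}0b.png',cv2.resize(c['img'][:,:,::-1],(800,600),interpolation=cv2.INTER_CUBIC))
s=state();print(s)
E
```

```text
[[440.9, 0.0, 254.5], [0.0, 440.9, 188.6], [0.0, 0.0, 1.0]] [[-0.661, 0.59, -0.463, 1.045], [0.75, 0.515, -0.415, 0.445], [-0.006, -0.622, -0.783, 0.861], [0.0, 0.0, 0.0, 1.0]]
[[359.4, 0.0, 253.4], [0.0, 359.4, 189.3], [0.0, 0.0, 1.0]] [[-0.026, -0.993, 0.112, 0.495], [-1.0, 0.027, 0.006, 0.04], [-0.009, -0.112, -0.994, 0.856], [0.0, 0.0, 0.0, 1.0]]
{'clock': 0.1, 'joint_positions': array([ 9.97691034e-01,  3.78000105e-01,  7.97899612e-02,  1.27441883e+00,
       -3.15547731e-05,  1.46048326e+00]), 'joint_velocities': array([-0.00020696, -0.00221254,  0.00486667, -0.00260687,  0.00194758,
        0.00084194]), 'tau': array([ 9.17697253e-04, -4.64694285e+01,  2.70581907e+01,  1.20776685e-02,
       -1.38526407e-04,  1.55584303e-06]), 'eef_pos': array([0.25639928, 0.51401659, 0.23046035]), 'eef_rot': array([-7.20347997e-01, -3.05729035e+00,  2.72837243e-03]), 'contact_force': array([ 0.54940776, -0.30433372, -0.09116384]), 'torque': array([-0.0223097 , -0.00624456, -0.0160891 ]), 'width': 0.0855840744617677}
```

View pics/scene0b.png

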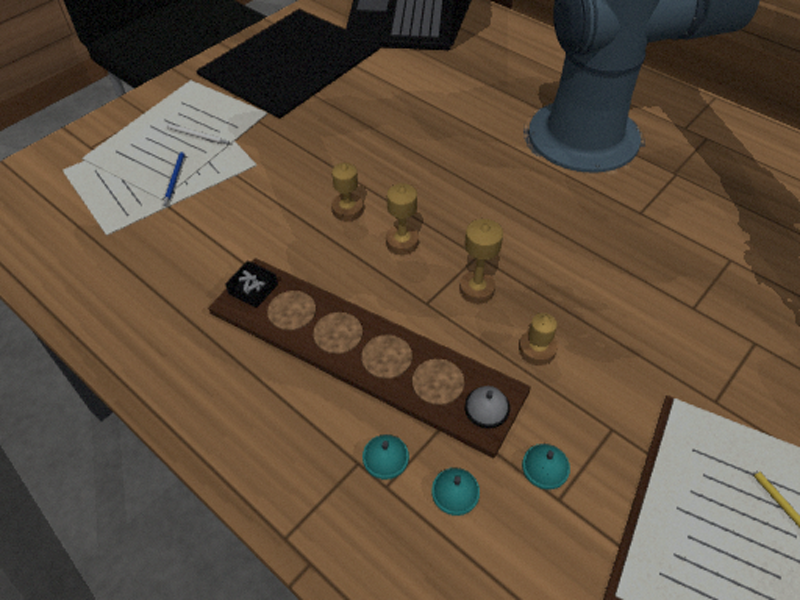

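View pics/top0b.png

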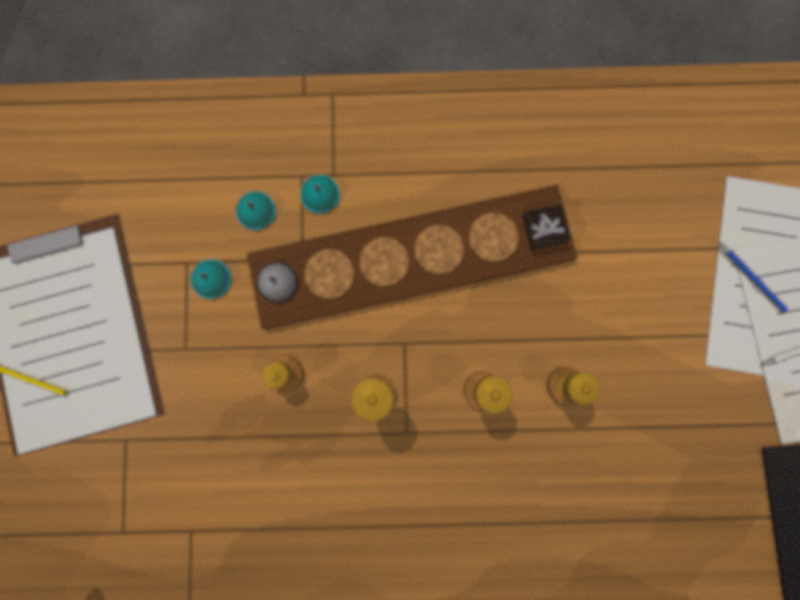

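The steel bell is at top (278,282) and the clip box at (547,228), with the discs between. The cups in the top view, left to right, are S (277,376), XL (373,400), L (494,395) and M (583,389). The teal domes at (256,210), (320,194) and (211,280) are look-alikes. Next I'll measure.

```bash
cat >> h.py <<'E'
H=dict(s=.084,m=.106,l=.128,xl=.150); D=dict(s=.036,m=.042,l=.048,xl=.054)
def blobs(img,lo,hi,amin):
    m=cv2.inRange(cv2.cvtColor(img,cv2.COLOR_RGB2HSV),lo,hi)
    m=cv2.morphologyEx(m,cv2.MORPH_OPEN,np.ones((3,3),np.uint8))
    cs=cv2.findContours(m,cv2.RETR_EXTERNAL,cv2.CHAIN_APPROX_NONE)[0]
    return m,[c for c in cs if cv2.contourArea(c)>amin]
E
python3 - <<'E'
from h import *
c=dict(np.load('pics/top0.npz'));img=c['img'];hsv=cv2.cvtColor(img,cv2.COLOR_RGB2HSV)
f=512/800
for n,p in dict(s=(277,376),xl=(373,395),l=(490,392),m=(580,386),plinth=(555,387),wood=(330,450),disc1=(330,274),disc2=(494,237),board=(300,315),bell=(278,285),clip=(540,240)).items():
    u,v=int(p[0]*f),int(p[1]*f);print(n,hsv[v-1:v+2,u-1:u+2].reshape(-1,3).mean(0).round())
E
```

```text
s [ 20. 187. 141.]
xl [ 20. 188. 156.]
l [ 21. 194. 163.]
m [ 21. 191. 157.]
plinth [ 16. 170. 136.]
wood [ 15. 155. 132.]
disc1 [ 15. 141. 156.]
disc2 [ 15. 143. 154.]
board [ 12. 162.  89.]
bell [ 41.   9. 119.]
clip [ 9. 57. 53.]
```

Run:
```python
from h import *
c=dict(np.load('pics/top0.npz'));img=c['img']
f=512/800
m,cs=blobs(img,(18,160,90),(30,255,255),60)
for k in cs:
    (u,v),r=cv2.minEnclosingCircle(k);b=cv2.boundingRect(k)
    print('gold',round(u,1),round(v,1),round(r,1),b,cv2.contourArea(k),{n:(ray(c,u,v,H[n]-.012)[:2]*1000).round(1).tolist() for n in H})
cs=blobs(img,(8,80,118),(20,255,255),300)[1]; P=[]
vis=img.copy()
m1=cv2.inRange(cv2.cvtColor(img,cv2.COLOR_RGB2HSV),(8,80,118),(20,255,255))
cs=cv2.findContours(m1,cv2.RETR_LIST,cv2.CHAIN_APPROX_NONE)[0]
for k in cs:
    a=cv2.contourArea(k)
    if 500<a<1300:
        (u,v),ax,t=cv2.fitEllipse(cv2.convexHull(k)); p=ray(c,u,v,.021)*1000
        print('disc',round(u,1),round(v,1),np.round(ax,1),a,p.round(1)); cv2.drawContours(vis,[k],-1,(0,255,0),1);P.append(p)
cv2.drawContours(vis,blobs(img,(18,160,90),(30,255,255),60)[1],-1,(255,0,0),1)
P=np.array(P);print(np.linalg.norm(np.diff(P,axis=0),axis=1))
c2=dict(np.load('pics/scene0.npz'));np.savez('pics/x.npz')
m,cs=blobs(c2['img'],(18,160,60),(30,255,255),40)
v2=c2['img'].copy();cv2.drawContours(v2,cs,-1,(255,0,0),1)
a=cv2.resize(vis[100:300,140:400],(780,600))[:,:,::-1]
b=cv2.resize(v2[80:260,130:380],(780,562))[:,:,::-1]
cv2.imwrite('pics/v1.png',np.vstack([cv2.resize(a,(390,300)),cv2.resize(b,(390,281))]))
```

```text
gold 237.9 255.5 14.4 (224, 242, 28, 28) 593.0 {'s': [440.5, 82.4], 'm': [442.0, 81.2], 'l': [443.6, 80.0], 'xl': [445.1, 78.9]}
gold 315.3 252.3 12.6 (304, 241, 24, 24) 440.0 {'s': [443.0, -84.2], 'm': [444.5, -80.7], 'l': [445.9, -77.2], 'xl': [447.4, -73.7]}
gold 369.9 248.3 13.3 (357, 238, 27, 21) 374.0 {'s': [448.5, -201.8], 'm': [449.8, -195.0], 'l': [451.1, -188.2], 'xl': [452.4, -181.5]}
gold 176.7 239.5 9.4 (168, 232, 18, 17) 227.0 {'s': [478.0, 214.1], 'm': [478.4, 209.2], 'l': [478.9, 204.4], 'xl': [479.4, 199.5]}
disc 249.7 268.5 [32.4 49.9] 616.0 [407.   58.7  21. ]
disc 367.4 255.1 [33.6 45.6] 702.5 [ 430.4 -210.9   21. ]
disc 136.1 176.7 [27.6 36.1] 629.5 [625.9 320.9  21. ]
disc 210.2 174.6 [31.1 31.4] 732.0 [626.1 146.4  21. ]
disc 245.4 166.7 [30.8 31.3] 720.0 [642.6  63.1  21. ]
disc 280.5 159.0 [30.8 31.4] 726.5 [658.8 -20.2  21. ]
disc 315.4 151.1 [30.4 31.3] 712.5 [ 675.4 -103.2   21. ]
disc 163.2 134.7 [27.6 28.5] 586.5 [725.5 257.3  21. ]
disc 204.0 122.7 [30.2 30.5] 617.0 [752.1 159.6  21. ]
[270.61326653 566.66864997 174.58731916  84.85276826  84.88051326
  84.66697602 363.99394342 101.3159433 ]
```

View pics/v1.png

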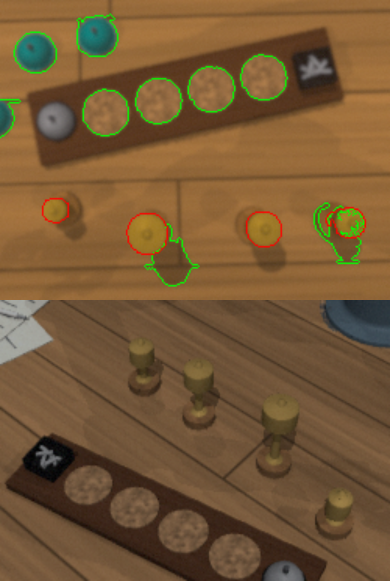

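Discs, from the bell end: (626,146), (643,63), (659,-20), (675,-103) mm, with 85 mm spacing as expected. I'll refine M and cross-check the cups in the scene view.

Run:
```python
from h import *
c=dict(np.load('pics/top0.npz'));img=c['img']
for sat in(175,182):
  for k in blobs(img,(19,sat,125),(30,255,255),60)[1]:
    (u,v),r=cv2.minEnclosingCircle(k);print(sat,round(u,1),round(v,1),round(r,1),cv2.boundingRect(k),cv2.contourArea(k),(ray(c,u,v,.094)[:2]*1000).round(1))
E={'s':(478,214),'xl':(445,79),'l':(446,-77),'m':(447,-203)}
c2=dict(np.load('pics/scene0.npz'))
out=[]
for cc,(x0,y0,w,h) in((c2,(190,95,180,150)),(c,(160,215,240,70))):
    s=4 if w==180 else 3
    v=cv2.resize(cc['img'][y0:y0+h,x0:x0+w],None,fx=s,fy=s,interpolation=cv2.INTER_CUBIC)[:,:,::-1].copy()
    for n,p in E.items():
        for z,rad,col in((H[n]-.014,D[n]/2,(0,0,255)),(.018,.028,(255,0,0))):
            pts=np.array([(proj(cc,[p[0]/1000+rad*np.cos(t),p[1]/1000+rad*np.sin(t),z])-(x0,y0)+.5)*s for t in np.linspace(0,6.3,50)])
            cv2.polylines(v,[pts.astype(int)],True,col,1)
    cv2.imwrite(f'pics/v2_{s}.png',v)
```

```text
175 238.0 255.4 13.7 (225, 242, 27, 28) 532.5 [442.2  81. ]
175 315.5 252.0 11.9 (305, 241, 23, 23) 387.0 [445.1 -81.2]
175 373.0 248.1 9.9 (364, 239, 19, 20) 267.5 [ 450.1 -201.4]
175 176.0 239.5 8.2 (168, 232, 16, 16) 178.0 [478.5 210.8]
182 315.2 251.7 11.5 (305, 242, 22, 22) 345.5 [445.7 -80.6]
182 237.8 255.1 13.3 (226, 242, 25, 26) 482.5 [442.9  81.4]
182 373.0 248.0 9.4 (365, 240, 17, 17) 219.5 [ 450.3 -201.5]
182 176.0 239.7 7.6 (169, 233, 15, 15) 155.0 [478.1 210.8]
```

View pics/v2_4.png

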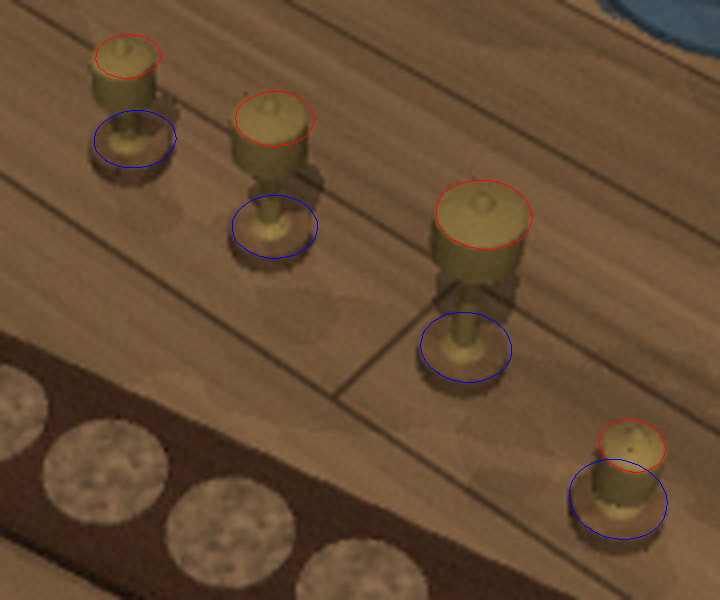

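View pics/v2_3.png

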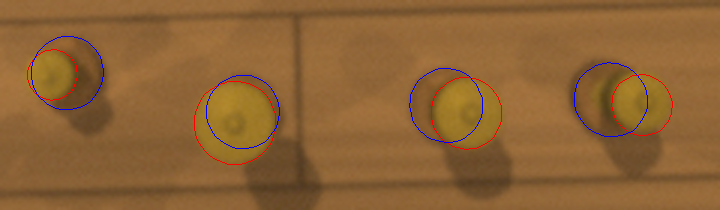

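The overlays of cup rims and plinths agree with both views to about 2–3 mm. I'll take XL first.

>>> arm_command(
  series=[
    [[23.6,-54.6,0,0,0,-6.5,1],[23.6,-54.6,0,0,0,-6.5,1],[23.6,-54.6,0,0,0,-6.5,1],[23.6,-54.6,0,0,0,-6.5,1],[23.6,-54.6,0,0,0,-6.5,1],[23.6,-54.6,0,0,0,-6.5,1],[23.6,-54.6,0,0,0,-6.5,1],[23.6,-54.6,0,0,0,-6.8,1]],
  ],
  force=30,
)

```text
clock: 1.1
eef_pos: [0.4457, 0.0759, 0.2311]
eef_rot: [-1.999, -2.423, -0.0]
contact_force: [1.6, 0.5, -0.2]
width: 0.0852
```

>>> arm_command(
  series=[
    [[0,2,-30,0,0,0,1],[0,0,-30,0,0,0,1],[0,0,-30,0,0,0,1],[0,0,-30,0,0,0,1],[0,0,-13,0,0,0,1],[0,0,0,0,0,0,1]],
  ],
)

```text
clock: 1.85
eef_pos: [0.4446, 0.0797, 0.0977]
eef_rot: [-1.993, -2.426, 0.002]
contact_force: [-0.6, -0.0, 0.5]
width: 0.0855
```

Run:
```python
from h import *
c=snap('scene','s1');print(state()['eef_pos'])
t=snap('top','t1')
a=cv2.resize(c['img'][100:210,220:370],(750,550));cv2.imwrite('pics/v3.png',a[:,:,::-1])
```

```text
[0.44558667 0.07977489 0.09863518]
```

View pics/v3.png

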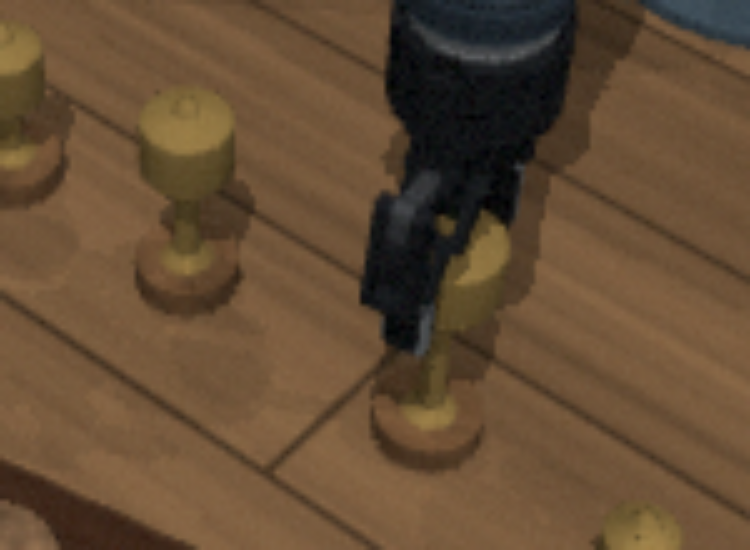

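The cup stands upright between the jaws, so I'll close.

>>> arm_command(
  series=[
    [[0,0,0,0,0,0,0.75],[0,0,0,0,0,0,0.65],[0,0,0,0,0,0,0.5],[0,0,0,0,0,0,0.4],[0,0,0,0,0,0,0.4],[0,0,0,0,0,0,0.4]],
  ],
  force=40,
)

```text
clock: 2.7
eef_pos: [0.446, 0.0797, 0.0993]
eef_rot: [1.994, 2.427, 0.001]
contact_force: [-1.8, -0.1, 5.9]
width: 0.0532
```

>>> arm_command(
  series=[
    [[0,0,10,0,0,0,0.4],[0,0,20,0,0,0,0.4],[0,0,25,0,0,0,0.4],[0,0,0,0,0,0,0.4],[0,0,0,0,0,0,0.4]],
  ],
)

```text
clock: 3.32
eef_pos: [0.4451, 0.0797, 0.1527]
eef_rot: [-1.994, -2.427, 0.001]
contact_force: [0.2, 0.4, -2.7]
width: 0.053
```

Run:
```python
from h import *
c=snap('scene','s2');print(state()['eef_pos'],state()['contact_force'])
a=cv2.resize(c['img'][80:230,220:370],(550,550));cv2.imwrite('pics/v4.png',a[:,:,::-1])
```

```text
[0.44467971 0.07969861 0.15233796] [-0.80210302  0.21789351 -2.62945248]
```

View pics/v4.png

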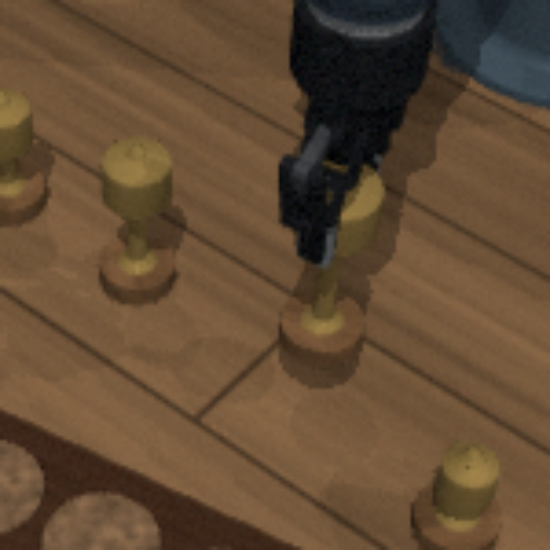

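>>> arm_command(
  series=[
    [[18,7,0,0,0,0,0.4],[30,11,0,0,0,0,0.4],[35,13,0,0,0,0,0.4],[35,13,0,0,0,0,0.4],[30,11,0,0,0,0,0.4],[22,8,0,0,0,0,0.4],[11,3.5,0,0,0,0,0.4],[0,0,0,0,0,0,0.4]],
  ],
)

```text
clock: 4.38
eef_pos: [0.6262, 0.1463, 0.1514]
eef_rot: [-1.993, -2.426, 0.003]
contact_force: [-0.5, -0.1, -2.5]
width: 0.0532
```

>>> arm_command(
  series=[
    [[0,0,-8,0,0,0,0.4],[0,0,-10,0,0,0,0.4],[0,0,-7,0,0,0,0.4],[0,0,-3,0,0,0,0.4],[0,0,-1,0,0,0,0.4],[0,0,0,0,0,0,0.4]],
  ],
)

```text
clock: 5.12
eef_pos: [0.6267, 0.1463, 0.1246]
eef_rot: [1.994, 2.427, 0.001]
contact_force: [-0.3, 0.6, -3.2]
width: 0.0533
```

>>> arm_command(
  series=[
    [[0,0,-1.5,0,0,0,0.4],[0,0,-1,0,0,0,0.4],[0,0,-1,0,0,0,0.4],[0,0,0,0,0,0,0.4]],
  ],
)

```text
clock: 5.62
eef_pos: [0.6265, 0.1462, 0.1207]
eef_rot: [-1.994, -2.427, 0.0]
contact_force: [-1.1, -0.1, -3.0]
width: 0.0526
```

>>> arm_command(
  series=[
    [[0,0,-1,0,0,0,0.4],[0,0,-1,0,0,0,0.4],[0,0,0,0,0,0,0.4]],
  ],
)

```text
clock: 6.0
eef_pos: [0.6266, 0.1463, 0.1204]
eef_rot: [1.994, 2.427, 0.001]
contact_force: [-2.9, -1.0, 5.7]
width: 0.0534
```

>>> arm_command(
  series=[
    [[0,0,0,0,0,0,0.64],[0,0,0,0,0,0,0.7],[0,0,0,0,0,0,0.85],[0,0,0,0,0,0,1],[0,0,0,0,0,0,1],[0,0,20,0,0,0,1],[0,0,50,0,0,0,1],[0,0,50,0,0,0,1]],
  ],
)

```text
clock: 7.0
eef_pos: [0.6261, 0.1462, 0.2397]
eef_rot: [-1.994, -2.427, 0.001]
contact_force: [0.8, 0.2, 0.0]
width: 0.085
```

>>> arm_command(
  series=[
    [[-30,-37,0,0,0,0,1],[-32,-40,0,0,0,0,1],[-35,-44,0,0,0,0,1],[-32,-40,0,0,0,0,1],[-30,-38,0,0,0,0,1],[-20,-25.5,0,0,0,0,1],[0,0,0,0,0,0,1]],
  ],
)

```text
clock: 7.88
eef_pos: [0.4464, -0.0794, 0.2391]
eef_rot: [1.998, 2.424, 0.0]
contact_force: [1.0, 1.0, 1.2]
width: 0.085
```

Run:
```python
from h import *
c=snap('scene','s3');t=snap('top','t3');print(state()['eef_pos'])
a=cv2.resize(c['img'][90:280,170:360],(600,600))
b=cv2.resize(t['img'][140:280,160:360],(800,560))
for cc,n in((a,'v5s'),(b,'v5t')):cv2.imwrite(f'pics/{n}.png',cc[:,:,::-1])
```

```text
[ 0.44783351 -0.07819933  0.23902718]
```

View pics/v5s.png

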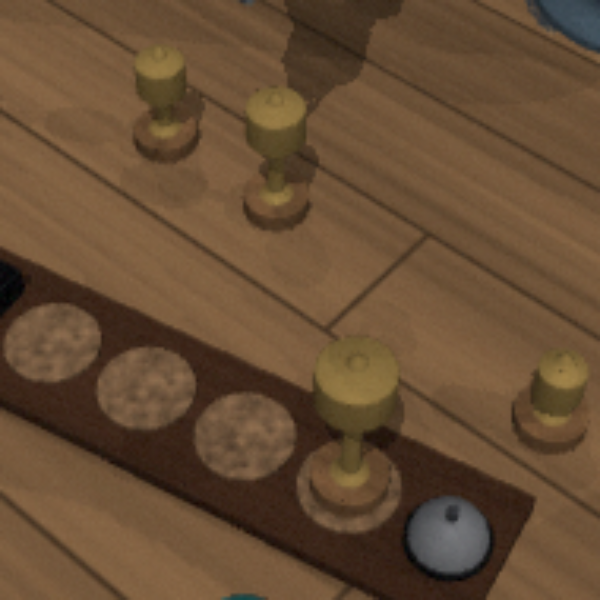

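XL stands upright and centred on the disc beside the bell. Next is L.

>>> arm_command(
  series=[
    [[0,0,-35,0,0,0,1],[0,0,-40,0,0,0,1],[0,0,-40,0,0,0,1],[0,0,-30,0,0,0,1],[0,0,-18,0,0,0,1],[0,0,0,0,0,0,1],[0,0,0,0,0,0,0.8],[0,0,0,0,0,0,0.65]],
  ],
)

```text
clock: 8.98
eef_pos: [0.4487, -0.0783, 0.0769]
eef_rot: [1.992, 2.426, 0.002]
contact_force: [0.8, 0.3, -0.3]
width: 0.0551
```

>>> arm_command(
  series=[
    [[0,0,0,0,0,0,0.58],[0,0,0,0,0,0,0.45],[0,0,0,0,0,0,0.35],[0,0,0,0,0,0,0.35],[0,0,0,0,0,0,0.35]],
  ],
)

```text
clock: 9.6
eef_pos: [0.4476, -0.0786, 0.0767]
eef_rot: [1.994, 2.426, -0.0]
contact_force: [-2.0, -0.5, 6.0]
width: 0.0476
```

>>> arm_command(
  series=[
    [[0,0,10,0,0,0,0.35],[0,0,20,0,0,0,0.35],[0,0,25,0,0,0,0.35],[10,7,0,0,0,0,0.35],[25,18,0,0,0,0,0.35],[35,25,0,0,0,0,0.35],[35,25,0,0,0,0,0.35],[35,25,0,0,0,0,0.35]],
  ],
)

```text
clock: 10.6
eef_pos: [0.5886, 0.0233, 0.1294]
eef_rot: [-1.993, -2.427, 0.001]
contact_force: [0.2, -1.0, -1.5]
width: 0.0473
```

>>> arm_command(
  series=[
    [[30,22,0,0,0,0,0.35],[18,13,0,0,0,0,0.35],[7,6,0,0,0,0,0.35],[0,0,0,0,0,0,0.35],[0,0,0,0,0,0,0.35]],
  ],
)

```text
clock: 11.22
eef_pos: [0.6416, 0.0623, 0.1304]
eef_rot: [-1.995, -2.426, 0.001]
contact_force: [0.3, -0.4, -2.5]
width: 0.0472
```

>>> arm_command(
  series=[
    [[1,0.7,-8,0,0,0,0.35],[0,0,-10,0,0,0,0.35],[0,0,-7,0,0,0,0.35],[0,0,-3,0,0,0,0.35],[0,0,-1.5,0,0,0,0.35],[0,0,-1,0,0,0,0.35],[0,0,-1,0,0,0,0.35],[0,0,0,0,0,0,0.35]],
  ],
)

```text
clock: 12.22
eef_pos: [0.6436, 0.0635, 0.0994]
eef_rot: [1.994, 2.427, 0.0]
contact_force: [-0.1, 0.4, -1.3]
width: 0.0473
```

>>> arm_command(
  series=[
    [[0,0,-1,0,0,0,0.35],[0,0,-1,0,0,0,0.35],[0,0,0,0,0,0,0.35]],
  ],
)

```text
clock: 12.6
eef_pos: [0.6437, 0.0634, 0.0978]
eef_rot: [1.994, 2.427, 0.001]
contact_force: [-1.0, -0.3, 1.6]
width: 0.0473
```

>>> arm_command(
  series=[
    [[0,0,-0.5,0,0,0,0.35],[0,0,0,0,0,0,0.57],[0,0,0,0,0,0,0.65],[0,0,0,0,0,0,0.85],[0,0,0,0,0,0,1],[0,0,0,0,0,0,1],[0,0,30,0,0,0,1],[0,0,50,0,0,0,1]],
  ],
)

```text
clock: 13.6
eef_pos: [0.6417, 0.0634, 0.1754]
eef_rot: [-1.992, -2.424, 0.005]
contact_force: [0.6, -0.4, 0.7]
width: 0.0855
```

>>> arm_command(
  series=[
    [[-15,-20,10,0,0,0,1],[-30,-42,0,0,0,0,1],[-35,-48,0,0,0,0,1],[-35,-48,0,0,0,0,1],[-35,-48,0,0,0,0,1],[-28,-38,0,0,0,0,1],[-16,-22.5,0,0,0,0,1],[0,0,0,0,0,0,1]],
  ],
)

```text
clock: 14.6
eef_pos: [0.4487, -0.2043, 0.187]
eef_rot: [1.998, 2.424, 0.0]
contact_force: [1.0, -0.2, -0.6]
width: 0.0852
```

Run:
```python
from h import *
c=snap('scene','s4');print(state()['eef_pos'])
a=cv2.resize(c['img'][90:280,170:360],(600,600))
cv2.imwrite('pics/v6.png',a[:,:,::-1])
```

```text
[ 0.44935785 -0.20345361  0.1870034 ]
```

View pics/v6.png

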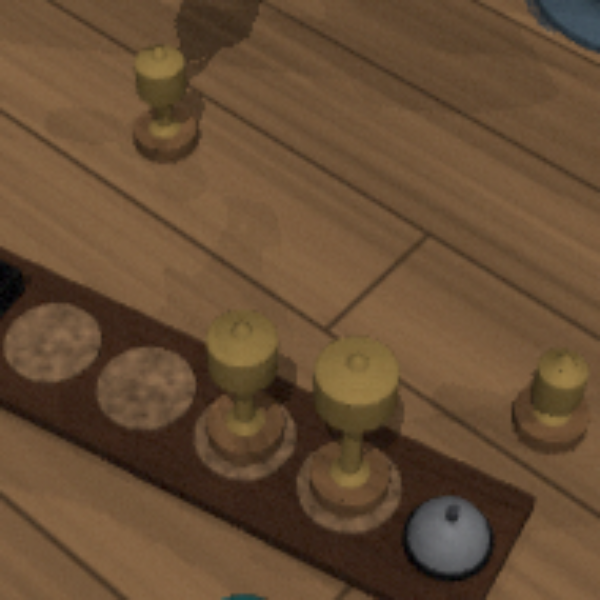

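>>> arm_command(
  series=[
    [[0,1,-30,0,0,0,1],[0,0,-40,0,0,0,1],[0,0,-40,0,0,0,1],[0,0,-23,0,0,0,1],[0,0,0,0,0,0,1],[0,0,0,0,0,0,0.8],[0,0,0,0,0,0,0.65],[0,0,0,0,0,0,0.55]],
  ],
)

```text
clock: 15.65
eef_pos: [0.4504, -0.2025, 0.0548]
eef_rot: [1.993, 2.426, 0.001]
contact_force: [0.1, 0.4, 0.6]
width: 0.0472
```

>>> arm_command(
  series=[
    [[0,0,0,0,0,0,0.5],[0,0,0,0,0,0,0.4],[0,0,0,0,0,0,0.3],[0,0,0,0,0,0,0.3],[0,0,0,0,0,0,0.3]],
  ],
)

```text
clock: 16.27
eef_pos: [0.4499, -0.2023, 0.0546]
eef_rot: [1.994, 2.426, 0.0]
contact_force: [-0.5, 0.5, 6.3]
width: 0.0411
```

L stands upright and centred on the second disc. M is gripped, so I'll carry it over.

>>> arm_command(
  series=[
    [[0,0,10,0,0,0,0.3],[0,0,20,0,0,0,0.3],[0,0,25,0,0,0,0.3],[12,10,0,0,0,0,0.3],[25,22,0,0,0,0,0.3],[35,30,0,0,0,0,0.3],[37,33,0,0,0,0,0.3],[37,33,0,0,0,0,0.3]],
  ],
)

```text
clock: 17.27
eef_pos: [0.5964, -0.0719, 0.1074]
eef_rot: [-1.993, -2.427, 0.001]
contact_force: [1.5, -0.6, -2.3]
width: 0.0411
```

>>> arm_command(
  series=[
    [[33,28,0,0,0,0,0.3],[20,17,0,0,0,0,0.3],[10,9,0,0,0,0,0.3],[0,0,0,0,0,0,0.3],[0,0,0,0,0,0,0.3]],
  ],
)

```text
clock: 17.9
eef_pos: [0.6576, -0.0206, 0.1084]
eef_rot: [-1.995, -2.426, 0.002]
contact_force: [-0.5, 0.2, -0.7]
width: 0.0412
```

>>> arm_command(
  series=[
    [[1,0.5,-8,0,0,0,0.3],[0,0,-10,0,0,0,0.3],[0,0,-7,0,0,0,0.3],[0,0,-3,0,0,0,0.3],[0,0,-1.5,0,0,0,0.3],[0,0,-1,0,0,0,0.3],[0,0,-1,0,0,0,0.3],[0,0,0,0,0,0,0.3]],
  ],
)

```text
clock: 18.9
eef_pos: [0.6596, -0.0195, 0.0774]
eef_rot: [1.994, 2.427, 0.0]
contact_force: [0.1, -0.4, -1.8]
width: 0.0412
```

>>> arm_command(
  series=[
    [[0,0,-1,0,0,0,0.3],[0,0,-1,0,0,0,0.3],[0,0,0,0,0,0,0.3]],
  ],
)

```text
clock: 19.27
eef_pos: [0.6596, -0.0195, 0.0757]
eef_rot: [1.994, 2.427, 0.001]
contact_force: [-0.4, 0.7, 1.7]
width: 0.0408
```

>>> arm_command(
  series=[
    [[0,0,-0.5,0,0,0,0.3],[0,0,0,0,0,0,0.5],[0,0,0,0,0,0,0.6],[0,0,0,0,0,0,0.8],[0,0,0,0,0,0,1],[0,0,0,0,0,0,1],[0,0,30,0,0,0,1],[0,0,50,0,0,0,1]],
  ],
)

```text
clock: 20.27
eef_pos: [0.6576, -0.0194, 0.1533]
eef_rot: [-1.992, -2.424, 0.004]
contact_force: [0.8, -0.3, 0.3]
width: 0.0853
```

>>> arm_command(
  series=[
    [[-20,0,50,0,0,0,1],[-35,20,20,0,0,0,1],[-35,45,0,0,0,0,1],[-35,47,0,0,0,0,1],[-25,47,0,0,0,0,1],[-20,45,0,0,0,0,1],[-11,28,0,0,0,0,1],[0,0,0,0,0,0,1]],
  ],
)

```text
clock: 21.28
eef_pos: [0.4776, 0.2141, 0.225]
eef_rot: [1.99, 2.431, 0.001]
contact_force: [0.7, -0.3, -0.9]
width: 0.0858
```

Run:
```python
from h import *
c=snap('scene','s5');print(state()['eef_pos'])
a=cv2.resize(c['img'][150:280,140:380],(800,433))
cv2.imwrite('pics/v7.png',a[:,:,::-1])
```

```text
[0.47825517 0.21298269 0.22496883]
```

View pics/v7.png

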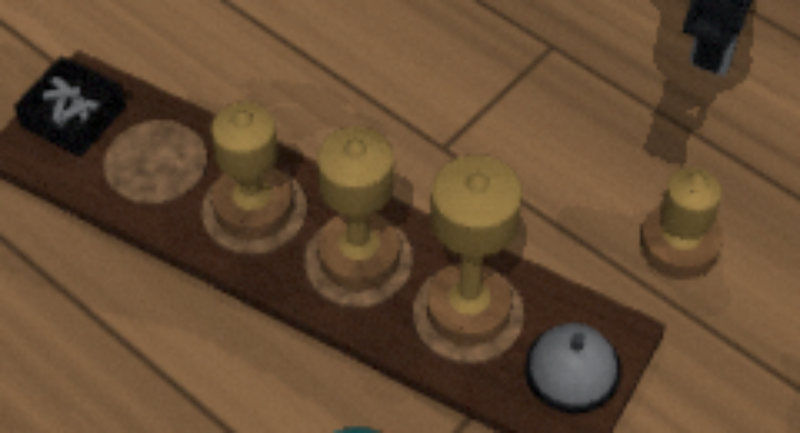

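All three placed cups are upright and centred. Now S.

>>> arm_command(
  series=[
    [[0,0,-40,0,0,0,1],[0,0,-50,0,0,0,1],[0,0,-45,0,0,0,1],[0,0,-35,0,0,0,1],[0,0,-23,0,0,0,1],[0,0,0,0,0,0,1],[0,0,0,0,0,0,0.75],[0,0,0,0,0,0,0.6]],
  ],
)

```text
clock: 22.32
eef_pos: [0.48, 0.2126, 0.0333]
eef_rot: [1.994, 2.426, 0.004]
contact_force: [-1.7, 0.2, 0.5]
width: 0.052
```

>>> arm_command(
  series=[
    [[0,0,0,0,0,0,0.5],[0,0,0,0,0,0,0.44],[0,0,0,0,0,0,0.35],[0,0,0,0,0,0,0.25],[0,0,0,0,0,0,0.25],[0,0,0,0,0,0,0.25]],
  ],
)

```text
clock: 23.08
eef_pos: [0.4788, 0.2126, 0.0325]
eef_rot: [1.994, 2.427, 0.001]
contact_force: [-0.9, -0.9, 5.1]
width: 0.0349
```

>>> arm_command(
  series=[
    [[0,0,10,0,0,0,0.25],[0,0,20,0,0,0,0.25],[0,0,25,0,0,0,0.25],[0,-15,0,0,0,0,0.25],[0,-30,0,0,0,0,0.25],[0,-40,0,0,0,0,0.25],[0,-45,0,0,0,0,0.25],[0,-45,0,0,0,0,0.25]],
  ],
)

```text
clock: 24.08
eef_pos: [0.4772, 0.0353, 0.0857]
eef_rot: [-1.994, -2.426, 0.002]
contact_force: [0.5, 0.7, -1.6]
width: 0.035
```

>>> arm_command(
  series=[
    [[5,-45,0,0,0,0,0.25],[20,-40,0,0,0,0,0.25],[35,-30,0,0,0,0,0.25],[40,-16,0,0,0,0,0.25],[40,-9,0,0,0,0,0.25],[33,0,0,0,0,0,0.25],[15,0,0,0,0,0,0.25],[0,0,0,0,0,0,0.25]],
  ],
)

```text
clock: 25.08
eef_pos: [0.6661, -0.1034, 0.085]
eef_rot: [-1.994, -2.426, 0.002]
contact_force: [-0.8, 0.6, -1.8]
width: 0.035
```

>>> arm_command(
  series=[
    [[0,0,0,0,0,0,0.25],[0,0,0,0,0,0,0.25]],
  ],
)

```text
clock: 25.32
eef_pos: [0.6653, -0.1027, 0.0866]
eef_rot: [-1.994, -2.426, 0.001]
contact_force: [0.3, -0.4, -1.9]
width: 0.035
```

Target z is about 53.5, from 86.6, and x needs +10.

>>> arm_command(
  series=[
    [[5,0,-6,0,0,0,0.25],[5,0,-10,0,0,0,0.25],[0,0,-8,0,0,0,0.25],[0,0,-4,0,0,0,0.25],[0,0,-1.5,0,0,0,0.25],[0,0,-1,0,0,0,0.25],[0,0,-1,0,0,0,0.25],[0,0,0,0,0,0,0.25]],
  ],
)

```text
clock: 26.32
eef_pos: [0.6766, -0.1026, 0.0555]
eef_rot: [1.994, 2.427, 0.0]
contact_force: [1.1, -1.1, -2.0]
width: 0.0351
```

>>> arm_command(
  series=[
    [[0,0,-1,0,0,0,0.25],[0,0,0,0,0,0,0.25],[0,0,0,0,0,0,0.25]],
  ],
)

```text
clock: 26.7
eef_pos: [0.6765, -0.1026, 0.0543]
eef_rot: [1.994, 2.427, 0.0]
contact_force: [-0.1, -0.3, -1.5]
width: 0.0348
```

>>> arm_command(
  series=[
    [[-0.8,0,-1,0,0,0,0.25],[0,0,-0.5,0,0,0,0.25],[0,0,0,0,0,0,0.25]],
  ],
)

```text
clock: 27.08
eef_pos: [0.6761, -0.1026, 0.0536]
eef_rot: [1.994, 2.427, 0.001]
contact_force: [-1.1, -0.0, 3.7]
width: 0.0348
```

>>> arm_command(
  series=[
    [[0,0,0,0,0,0,0.42],[0,0,0,0,0,0,0.5],[0,0,0,0,0,0,0.75],[0,0,0,0,0,0,1],[0,0,0,0,0,0,1],[0,0,30,0,0,0,1],[0,0,50,0,0,0,1],[0,0,50,0,0,0,1]],
  ],
)

```text
clock: 28.08
eef_pos: [0.6753, -0.1025, 0.1838]
eef_rot: [-1.994, -2.427, 0.0]
contact_force: [-0.2, -0.3, -0.8]
width: 0.0851
```

>>> arm_command(
  series=[
    [[-30,-20,20,0,0,0,1],[-50,-20,0,0,0,0,1],[-50,-20,0,0,0,0,1],[-50,-20,0,0,0,0,1],[-30,-20,0,0,0,0,1],[0,0,0,0,0,0,1]],
  ],
)

```text
clock: 28.82
eef_pos: [0.4639, -0.2034, 0.2032]
eef_rot: [-1.998, -2.424, 0.0]
contact_force: [-0.3, 0.0, 0.5]
width: 0.0856
```

Run:
```python
from h import *
P=dict(xl=(626.1,146.4),l=(642.6,63.1),m=(658.8,-20.2),s=(675.4,-103.2))
for n,(x0,y0,w,h) in(('scene',(130,130,230,170)),('top',(150,110,230,110))):
    c=snap(n,n+'9'); s=3.4
    v=cv2.resize(c['img'][y0:y0+h,x0:x0+w],None,fx=s,fy=s,interpolation=cv2.INTER_CUBIC)[:,:,::-1].copy()
    for k,p in P.items():
        for z,rad,col in((.021+H[k]-.014,D[k]/2,(0,0,255)),(.039,.028,(255,0,0))):
            pts=np.array([(proj(c,[p[0]/1000+rad*np.cos(t),p[1]/1000+rad*np.sin(t),z])-(x0,y0)+.5)*s for t in np.linspace(0,6.3,50)])
            cv2.polylines(v,[pts.astype(int)],True,col,1)
    cv2.imwrite(f'pics/f_{n}.png',v)
t0=np.load('pics/top0.npz')['img']
for k in blobs(c['img'],(19,175,120),(30,255,255),60)[1]:
    (u,v),r=cv2.minEnclosingCircle(k)
    n=min(P,key=lambda q:np.linalg.norm(ray(c,u,v,.021+H[q]-.014)[:2]*1000-P[q]));print(n,(ray(c,u,v,.021+H[n]-.014)[:2]*1000-P[n]).round(1))
for a in(t0,c['img']):
    m=cv2.inRange(cv2.cvtColor(a,cv2.COLOR_RGB2HSV),(0,0,75),(180,50,255))[165:200,160:195];M=cv2.moments(m,True);print('bell',M['m10']/M['m00'],M['m01']/M['m00'])
    m=cv2.inRange(cv2.cvtColor(a,cv2.COLOR_RGB2HSV),(0,0,0),(180,255,65))[128:165,330:368];M=cv2.moments(m,True);print('clip',M['m10']/M['m00'],M['m01']/M['m00'])
print(state()['eef_pos'],state()['clock'])
```

```text
xl [-0.5 -0.5]
l [-1.4  0.7]
m [0.2 0.5]
s [-0.7  6. ]
bell 16.090702947845806 14.63718820861678
clip 18.61764705882353 18.102941176470587
bell 16.013793103448275 14.64367816091954
clip 18.467391304347824 17.717391304347824
[ 0.46604301 -0.20269561  0.2031285 ] 28.925
```

View pics/f_scene.png

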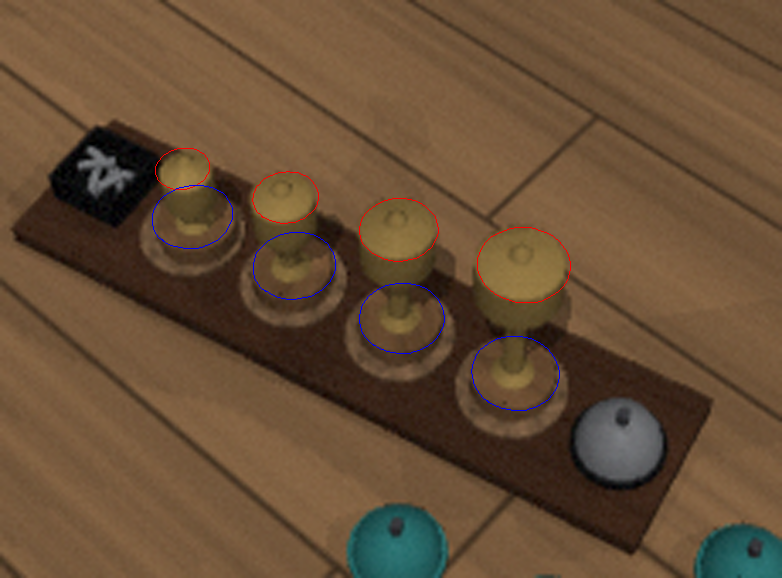

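View pics/f_top.png

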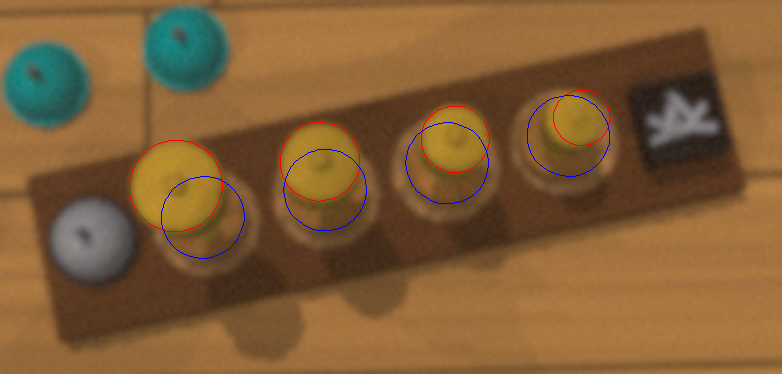

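In the final scene and top views all four cups match the predicted rims and plinths on the discs. The 6 mm blob offset for S comes from its brass foot collar merging into the mask. I'm handing the job in.

```bash
python3 -c "
from workcell import *
job_done();print(state()['clock'])"
```

```text
the job is handed in; nothing more can be done
the job is handed in; nothing more can be done
```

The four cups stand upright on the four discs, in height order from the steel bell (XL) through L and M to S beside the clip box. The job took about 29 s of robot time. I released each cup only after the wrist force showed it had touched down.

**Centring:** in the top view, XL, L and M were within about 1.5 mm of the disc centres. For S the same blob check read 6 mm off in y. That check disagrees with the rim and plinth overlays in both views, which put S within about 2 mm. I took the blob value to be spoiled by S's brass foot showing beside the bowl, and did not measure again.

**Bell and clip box:** neither moved beyond image noise. Their centres shifted by less than 0.1 and about 0.4 pixel.

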